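Fit the spool on the specimen stand and hold the stand against the sprung fence

TASK

Take the pale wooden spool from the tray, slip it over the steel rod of the dark wooden specimen stand until it sits fully down on the base, and let go of it. Then slide the stand, flat on the table, rod end first, square against the green sprung plate of the fence, about centred on its white line, and press with a steady 10 newtons or so (plate about 10 mm in; never drive it to its end stop). Finish while still holding it pressed like that, so that my colleague can pin the spool; leave the grey spool and the other things where they are.

Things in the scene. Friction and masses are not known exactly. Their poses are not given: they have to be found in the camera images.
- spool: Pale wooden spool, loose, standing upright in the tray. 70 mm tall; upper and lower flanges 40 mm in diameter and 22 mm tall each, waist 29 mm in diameter between them; through bore 18 mm in diameter. About 0.06 kg. Origin: centre of its lower face; z up along the bore.
- grey_spool: Grey plastic spool of the same shape and size, also in the tray. Not needed: leave it. Origin: centre of its lower face.
- stand: Loose dark wooden stand: base bar 170 mm long (its x), 50 wide (y), 30 tall, with a steel rod upright on it 50 mm from the middle towards its +x end. Rod 12 mm in diameter, 55 tall above the base, coned over its last 12 mm. 0.22 kg. Origin: centre of the underside. The +x (rod) end goes to the fence and roughly faces it at the start; the other end is free to be gripped across its width or pushed.
- spindle_foot (a point): Point on the rod's axis at the top of the base bar, 30 mm over the table: where the centre of the spool's lower face ends up.
- spindle_tip (a point): Top of the rod, 85 mm over the table.
- fence: Fence fixed to the table: an aluminium angle 170 mm wide and 42 mm tall, with a green sprung plate on its front. Origin on the table under the middle of the plate's front face at rest. Its +x axis is the direction to press (away from the robot, turned by the fence's yaw); y runs along the plate.
- fence_plate (a joint): How far the green plate is pushed in, m: 0 at rest, end stop at 0.022. It pushes back with 1 N per mm (10 N at 0.010) along the fence's -x. The stand's friction on the table (about 1.5 to 4 N) comes on top in what the robot feels.
- plate_mid (a point): Middle of the green plate's front face, on its white upright line, 26 mm over the table; it moves with the plate. Plate 140 mm wide, from 3 to 49 mm over the table.
- tray: Cream tray standing on the table and fixed, 250 x 310 x 18 mm, walls 5 mm, floor 5 mm thick. Origin: centre of its underside. Both spools stand on its floor.
- forceps: Steel forceps lying in the tray, 130 mm long. Leave.
- probe: Steel dissecting probe lying in the tray, 145 mm long. Leave.
- saline_bottle: Clear bottle with green cap, 80 mm in diameter, 170 mm tall, on the left. Origin: centre of its underside. Leave.
- amber_jar: Amber jar with white cap, 72 mm in diameter, 90 mm tall, on the left. Origin: centre of its underside. Leave.
- wash_bottle: White wash bottle with a bent spout, 64 mm in diameter, 185 mm tall, on the right. Origin: centre of its underside. Leave.
- jaw_mount: Finished mount: a cream toothed jaw, about 140 mm tall and 145 mm wide, on a small dark base at the far left. Origin: centre of its underside. Leave.
- tub: Grey open tub, 100 mm in diameter, 70 mm tall, at the far right. Origin: centre of its underside. Leave.

How it is judged:
By the outcome, as a careful person would: the job done as asked, in the order asked, and still so for the second after the job is handed in, while the arm keeps its last pose, push and grip.
It also fails if it takes over 64 s, if anything falls off the work surface, if the arm or the gripper's body presses on something with over 40 N, if the wrist force passes 120 N, or if a joint passes its speed limit or range.

ROBOT

A 6-joint arm with a two-finger parallel gripper is mounted at the origin on the work surface. World frame = base frame: x ahead of the robot, y to its left, z up, the work surface at z = 0. Lengths are in mm, angles in rad, forces in N, time in s.
With the tool pointing down it reaches from about 350 to 725 mm from the base axis. Payload 6 kg.
Tool frame: the origin (TCP) lies at the very end of the fingers, on their centre line; the grasp point (between the pads) lies 19 mm behind it (manip.grasp_offset is the distance from the TCP to the grasp point, in mm); z points along the fingers, y is the direction in which the jaws open and shut (so a half turn about z gives the same grasp; the last joint's range is limited). The gripper opens to 85 mm and grips with 20 to 120 N. Pads are 22 mm wide; open, the fingers measure 114 mm over their backs; the gripper's body (76 mm by 85 mm) begins 54 mm behind the grasp point. The pads swing forward as they close: fully open they stand 13 mm farther back than shut.
Start: joints at [-0.961, 0.04, 0.085, 0, -1.615, -0.334], TCP at [163.4, -577.299, 231.261] pointing down, gripper open.
Joint ranges: [-2.56, 2.56], [-1.29, 2.01], [-1.08, 1.49], [-3.29, 1.98], [-2.81, -0.18], [-2.99, 2.99]. Speed limits (rad/s): [2.57, 2.57, 3.01, 3.14, 3.14, 3.14].

INTERFACE

Orientations are given as a unit quaternion [w, x, y, z].
In Python, from workcell import manip, optics, close_job gives the robot as it stands.
- The arm moves only by the tool drive_tool, never from a script. Its argument "steps" is a list of rows, each a list of 3 entries, a list of its own where there are three numbers: the opening, from 0 (shut) to 1 (fully open), then the shift along the tool's x, y, z in m, then the turn, a rotation vector about the tool's x, y, z in degrees. A call has 1 to 5 rows; each row is the pose to reach, as a shift and turn from the pose measured when the call began, along the tool's axes at that moment; what a row does not reach only later rows make up. A row lasts 1/12 s, in which the tool goes at most 41.7 mm and 7.16 degrees, less where a joint would pass 70% of its speed; a pose out of reach is approached as far as the arm can. A call with a gripper value outside its range is refused whole. The fingers move at their own pace and stop on an object; the grip force is fixed at half the most. Time passes only in rows, so rows that repeat a pose let the fingers close. It gives the time, the measured TCP pose, the force and the opening at its end, in the units of the state.
- manip.get_state(): the state, without advancing time (a new reading comes with each control period).
- optics.grab_frame(name): name is "scene" or "top"; returns (picture, depth): 384x512x3 uint8, red, green, blue; 384x512 float32, mm along the optical axis (not along the pixel's ray), 0 where there is no reading.
- optics.calibration(name): a dict with "intrinsics" (3x3 intrinsics, pixels), "D" ([k1, k2, p1, p2, k3] as OpenCV has them; the pictures are not rectified), "pose" (4x4, takes a point from camera to world coordinates). Camera axes: x right, y down, z forward; pixel columns grow to the right and rows downward; lengths in mm; the calibration is good to about 2 mm. A picture is of the moment at which its call begins. calibration takes no time and is no camera call.
- close_job(): hands the job in, once; it reports no verdict.
Trained networks look in the newest picture that a camera, given by its name, has taken for a name from the list of things; names that differ only in an ending like _2 or _b are one class to them, and where a whole thing is asked for, a point or a joint stands for the part that bears it (a point fixed in the world has none). Each returns a list of dicts, best first, with "confidence" (0 to 1); they miss things now and then, are a little off and sometimes report something else, mostly with a low value. They report only what shows in the picture. A call takes as long as a camera call.
- optics.search_frame(camera, query): "point" ([column, row] in pixels, amid what is visible of it).
- optics.regions_of(camera, query): "pixels" (384x512 bool, what is visible of it) and "point" ([column, row] in pixels, amid what is visible of it).
- optics.tip_of(camera, query): "point" ([column, row] in pixels: a listed point, or the origin of a listed thing).
The state is a dict: "clock": time; "joint_positions": joint angles; "qvel": joint speeds; "effort": joint torques, N m; "position": TCP position; "orientation": TCP orientation; "wrist_force": force on the tool from outside, world axes, zero at the start; "wrist_torque": the same for the moment, N m; "width": opening from 0.0 (shut) to 1.0 (fully open).
Only numpy, scipy, OpenCV 4.12 (cv2) and the standard library are available. Lean on these libraries where they do the work, as an engineer would, in place of code of your own. Each camera call takes 0.05 s, during which the arm holds its last target.

## Working session

There is one attempt and no reset: what is moved stays moved. The work goes in short steps, Python scripts to look and compute and a tool call to move; the robot and the scene stay as the last step left them, time stands still between calls to the robot, and variables do not carry over. Pictures are saved under pics/ and viewed, and the job is handed in when it is done.

Besides the shell and the picture viewer there is one more tool, called after "Emit:" as name(argument=value, ...) on one line, values as JSON. drive_tool: Moves the arm, as the interface text tells. Its arguments: {"type":"object","properties":{"steps":{"type":"array"}},"required":["steps"]}

```bash
mkdir -p pics; ls
cat > h.py <<'E'
import numpy as np, cv2
from workcell import manip, optics, close_job
def cal(c):
    k=optics.calibration(c); return np.array(k["intrinsics"],float),np.array(k["D"],float),np.array(k["pose"],float)
def ray(c,p):
    K,D,T=cal(c)
    u=cv2.undistortPoints(np.array([[p]],float),K,D)[0,0]
    d=T[:3,:3]@np.array([u[0],u[1],1.]); return T[:3,3],d
def onz(c,p,z):
    o,d=ray(c,p); return o+d*(z-o[2])/d[2]
def cloud(c,depth):
    K,D,T=cal(c); h,w=depth.shape
    uv=np.stack(np.meshgrid(np.arange(w),np.arange(h)),-1).reshape(-1,1,2).astype(float)
    n=cv2.undistortPoints(uv,K,D).reshape(h,w,2)
    P=np.dstack([n[...,0]*depth,n[...,1]*depth,depth])
    return P@T[:3,:3].T+T[:3,3]
def proj(c,P):
    K,D,T=cal(c); Ti=np.linalg.inv(T)
    q,_=cv2.projectPoints(np.array(P,float).reshape(-1,1,3),cv2.Rodrigues(Ti[:3,:3])[0],Ti[:3,3],K,D); return q.reshape(-1,2)
def save(n,im): cv2.imwrite(f"pics/{n}.png",im[...,::-1])
E
python3 - <<'E'
from h import *
for c in("scene","top"):
    im,d=optics.grab_frame(c); save(c+"0",im); np.save(c+"_d0.npy",d)
    print(c,np.round(cal(c)[2],2).tolist(),cal(c)[0].tolist())
    for q in("spool","grey_spool","stand","fence","spindle_tip","spindle_foot","plate_mid"):
        r=optics.tip_of(c,q); print(c,q,[(np.round(x["point"],1).tolist(),round(x["confidence"],2)) for x in r[:3]])
s=manip.get_state();print(s, manip.grasp_offset)
E
```

```text
pics
scene [[0.81, 0.4, -0.42, 1020.13], [0.59, -0.57, 0.58, -554.57], [-0.01, -0.72, -0.7, 754.68], [0.0, 0.0, 0.0, 1.0]] [[366.1092690968303, 0.0, 264.1398003242193], [0.0, 366.1092690968303, 193.76284054111352], [0.0, 0.0, 1.0]]
scene spool [([152.6, 241.8], 0.95)]
scene grey_spool [([187.5, 262.1], 0.65)]
scene stand [([238.5, 188.6], 0.94)]
scene fence [([308.1, 211.5], 0.59)]
scene spindle_tip [([248.8, 174.6], 0.65)]
scene spindle_foot [([250.8, 193.7], 0.86)]
scene plate_mid []
top [[-0.02, -0.99, 0.1, 419.18], [-1.0, 0.02, -0.01, 26.45], [0.01, -0.1, -0.99, 1629.43], [0.0, 0.0, 0.0, 1.0]] [[480.0318849956886, 0.0, 257.48598538484276], [0.0, 480.0318849956886, 180.95961358022794], [0.0, 0.0, 1.0]]
top spool []
top grey_spool [([333.8, 189.9], 0.65), ([371.0, 199.9], 0.44), ([348.5, 142.6], 0.15)]
top stand [([244.4, 211.2], 0.74)]
top fence [([147.9, 233.0], 0.72), ([234.8, 145.5], 0.62)]
top spindle_tip [([251.9, 196.3], 0.91), ([351.6, 142.9], 0.64)]
top spindle_foot [([248.9, 199.3], 0.86), ([246.3, 214.2], 0.22)]
top plate_mid [([230.9, 146.2], 0.81)]
{'clock': 0.8, 'joint_positions': array([-9.61289974e-01,  4.01999962e-02,  8.48012652e-02, -7.11794210e-06,
       -1.61553021e+00, -3.33696660e-01]), 'qvel': array([ 4.63918061e-05,  1.32032502e-04,  1.66786163e-04, -4.30732535e-04,
       -9.22651492e-04,  9.65563045e-04]), 'effort': array([ 9.03168511e-04, -3.67892039e+01,  3.47423673e+01,  6.93262920e+00,
       -8.51478962e-04, -1.98300222e-05]), 'position': array([ 163.40182769, -577.28768767,  231.26050895]), 'orientation': array([-2.69572901e-05, -1.37468312e-01,  9.90506163e-01,  6.06851873e-05]), 'wrist_force': array([ 0.00216561, -0.17221984,  0.07717206]), 'wrist_torque': array([0.02016023, 0.00658635, 0.0728607 ]), 'width': 0.998708958123749} 18.700000000000003
```

Run:
```python
import cv2
for c in("scene","top"):
    im=cv2.imread(f"pics/{c}0.png"); cv2.imwrite(f"pics/{c}0b.png",cv2.resize(im,(800,600)))
im=cv2.imread("pics/top0.png"); cv2.imwrite("pics/top0c.png",cv2.resize(im[110:270,180:400],(770,560),interpolation=cv2.INTER_CUBIC))
```

```text
(no output)
```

View pics/scene0b.png

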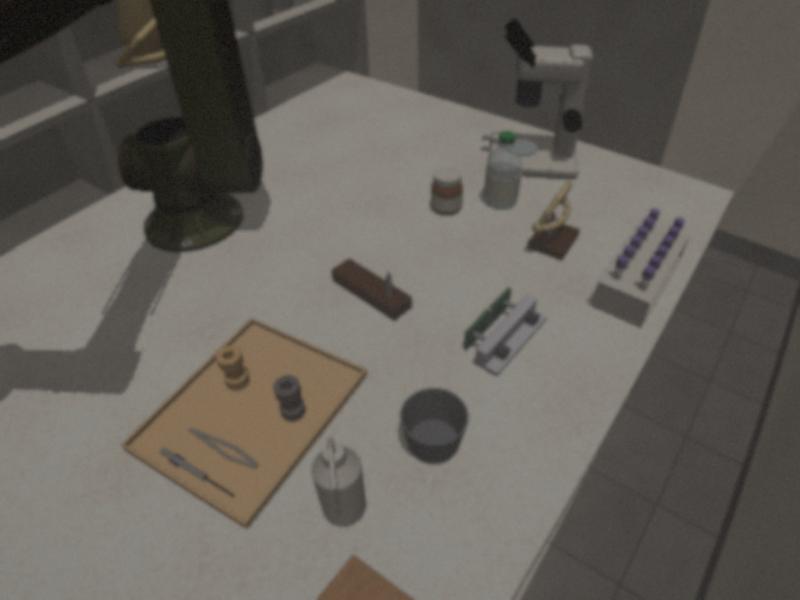

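View pics/top0c.png

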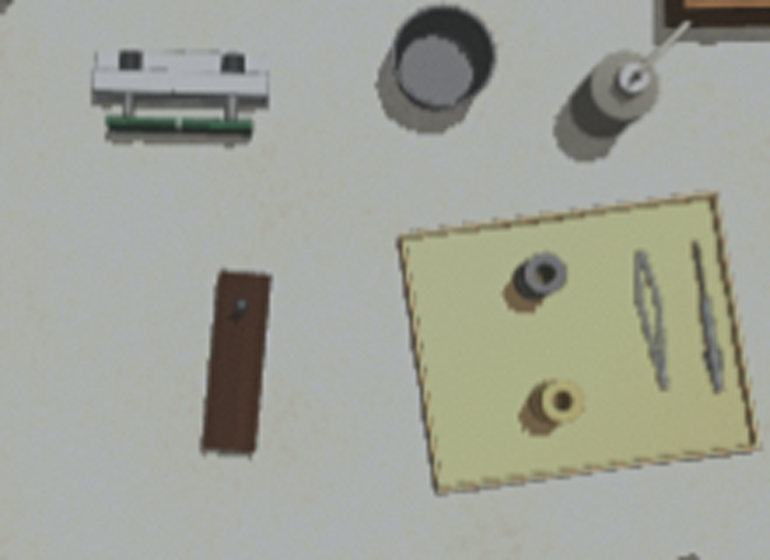

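The scene view shows the pale spool at about (232,365), the grey one at (288,395), the stand at (370,288) and the fence at (505,325), all in 800x600 pixels. In the top view the pale spool's upper face is near raw pixel (341,224), the rod near (249,196) and the white line near (231,146).

```bash
cat > meas.py <<'E'
from h import *
def cl(c):
    im,d=optics.grab_frame(c); return im,d,cloud(c,d)
E
python3 - <<'E'
from meas import *
for c in("scene","top"):
    im,d,P=cl(c)
    for q in("spool","stand","fence","fence_plate","tray"):
        R=optics.regions_of(c,q)
        for r in R[:2]:
            m=r["pixels"]&(d>0); X=P[m]
            print(c,q,round(r["confidence"],2),np.round(r["point"],1),m.sum(),np.round(np.percentile(X,[2,50,98],axis=0),0).tolist())
            np.save(f"m_{c}_{q}.npy",R[0]["pixels"])
            if q=="spool":
                t=X[X[:,2]>66]; print("  top face",len(t),np.round(np.median(t,0),1),np.round((t.min(0)+t.max(0))/2,1), np.round(np.ptp(t,axis=0),1))
                # mask top outline
            if q=="stand":
                t=X[(X[:,2]>22)&(X[:,2]<38)]; rc=cv2.minAreaRect(t[:,:2].astype(np.float32)); print("  base rect",[np.round(v,2) for v in rc], np.median(t[:,2]))
                t=X[X[:,2]>45]; print("  rod",len(t),np.round(t.mean(0),1) if len(t) else '')
            if q in("fence","fence_plate"):
                print("  zmax",X[:,2].max())
    t=P[...,2][(d>0)]
    # table level in the middle
    g=(abs(P[...,0]-450)<150)&(abs(P[...,1]-200)<100); print("table z",np.round(np.percentile(P[...,2][g],[10,50,90]),1))
E
```

```text
scene spool 0.85 [151.9 236.1] 402 [[421.0, -275.0, 11.0], [447.0, -261.0, 59.0], [457.0, -240.0, 76.0]]
  top face 155 [ 440.  -257.7   73.4] [ 438.6 -256.2   71.5] [38.3 38.1 10.9]
scene spool 0.74 [322.5 211.8] 1469 [[705.0, 9.0, 0.0], [753.0, 84.0, 30.0], [783.0, 167.0, 49.0]]
  return _methods._mean(a, axis=axis, dtype=dtype,
  ret = um.true_divide(
Traceback (most recent call last):
ValueError: zero-size array to reduction operation minimum which has no identity
```

Run:
```python
from meas import *
for c in("scene","top"):
    im,d,P=cl(c); np.save(f"P_{c}.npy",P); np.save(f"im_{c}.npy",im)
    for q in("spool","stand","fence"):
        R=optics.regions_of(c,q)
        for i,r in enumerate(R[:2]):
            m=r["pixels"]&(d>0); X=P[m]
            print(c,q,round(r["confidence"],2),np.round(r["point"],1),m.sum(),np.round(np.percentile(X,[2,50,98],axis=0),0).tolist())
            np.save(f"m_{c}_{q}{i}.npy",r["pixels"])
            if q=="spool":
                t=X[X[:,2]>66]
                if len(t)>10: print("  top face",len(t),np.round(np.median(t,0),1),np.round((t.min(0)+t.max(0))/2,1), np.round(np.ptp(t,axis=0),1))
            if q=="stand":
                t=X[(X[:,2]>22)&(X[:,2]<38)]
                if len(t)>10:
                    rc=cv2.minAreaRect(t[:,:2].astype(np.float32)); print("  base rect",[np.round(v,2) for v in rc], np.median(t[:,2]))
                t=X[X[:,2]>45]
                if len(t): print("  rod",len(t),np.round(t.mean(0),1))
    g=(abs(P[...,0]-450)<50)&(abs(P[...,1]-200)<50); print("table z",np.round(np.percentile(P[...,2][g],[10,50,90]),1))
K=[(c,p,z) for c,p,z in [("scene",(248.8,174.6),85),("scene",(250.8,193.7),30),("scene",(238.5,188.6),0),("scene",(152.6,241.8),5),("top",(244.4,211.2),0),("top",(251.9,196.3),85),("top",(248.9,199.3),30),("top",(230.9,146.2),26)]]
for c,p,z in K: print(c,p,z,np.round(onz(c,p,z),1))
im=np.load("im_top.npy"); 
save("top1_stand",cv2.resize(im[175:250,215:280],(520,600),interpolation=cv2.INTER_CUBIC))
im=np.load("im_scene.npy"); 
save("scene1_stand",cv2.resize(im[155:255,205:355],(750,500),interpolation=cv2.INTER_CUBIC))
```

```text
scene spool 0.98 [147.7 233.5] 447 [[416.0, -275.0, 7.0], [446.0, -259.0, 58.0], [457.0, -236.0, 76.0]]
  top face 176 [ 439.2 -256.8   73.5] [ 437.9 -256.    71.5] [40.4 40.7 10.9]
scene spool 0.51 [239.1 184.9] 979 [[403.0, 12.0, 2.0], [495.0, 34.0, 29.0], [566.0, 72.0, 59.0]]
  top face 13 [533.   34.7  72.8] [532.1  35.6  73.2] [ 7.3  7.5 13.1]
scene stand 0.7 [240.9 183.8] 967 [[402.0, 13.0, 4.0], [494.0, 34.0, 29.0], [566.0, 70.0, 60.0]]
  base rect [array([482.18,  43.86]), array([ 51.35, 171.4 ]), np.float64(83.58)] 29.4939309335291
  rod 36 [532.8  35.8  62.5]
scene stand 0.22 [134.9 284.7] 119 [[455.0, -368.0, 3.0], [491.0, -359.0, 10.0], [577.0, -345.0, 12.0]]
scene fence 0.98 [320.9 215. ] 1474 [[705.0, 9.0, 4.0], [753.0, 80.0, 31.0], [782.0, 167.0, 49.0]]
table z [-2.1 -0.2  1.6]
top spool 0.68 [346.9 207. ] 6490 [[370.0, -434.0, -1.0], [494.0, -288.0, 6.0], [621.0, -132.0, 21.0]]
top spool 0.56 [339.9 223.1] 145 [[418.0, -273.0, 4.0], [434.0, -255.0, 73.0], [453.0, -235.0, 82.0]]
  top face 97 [ 434.  -253.1   75.5] [ 435.4 -253.1   76.3] [35.6 39.5 18.5]
top stand 0.9 
[... 301 characters left out ...]
 56.0]]
  base rect [array([722.07,  93.69]), array([131.91,  33.99]), np.float64(87.54)] 31.351855681086022
  rod 98 [709.4  97.   50.6]
top fence 0.73 [230.5 132.5] 972 [[704.0, 14.0, -2.0], [744.0, 95.0, 36.0], [782.0, 171.0, 53.0]]
top fence 0.3 [243.1 211.7] 768 [[400.0, 19.0, 22.0], [480.0, 46.0, 31.0], [563.0, 74.0, 40.0]]
table z [-3.8  0.5  5.1]
scene (248.8, 174.6) 85 [534.1  36.8  85. ]
scene (250.8, 193.7) 30 [549.   23.5  30. ]
scene (238.5, 188.6) 0 [486.   43.5   0. ]
scene (152.6, 241.8) 5 [ 432.2 -249.3    5. ]
top (244.4, 211.2) 0 [487.3  55.1   0. ]
top (251.9, 196.3) 85 [531.2  28.6  85. ]
top (248.9, 199.3) 30 [525.3  38.9  30. ]
top (230.9, 146.2) 26 [706.6  96.4  26. ]
```

View pics/top1_stand.png

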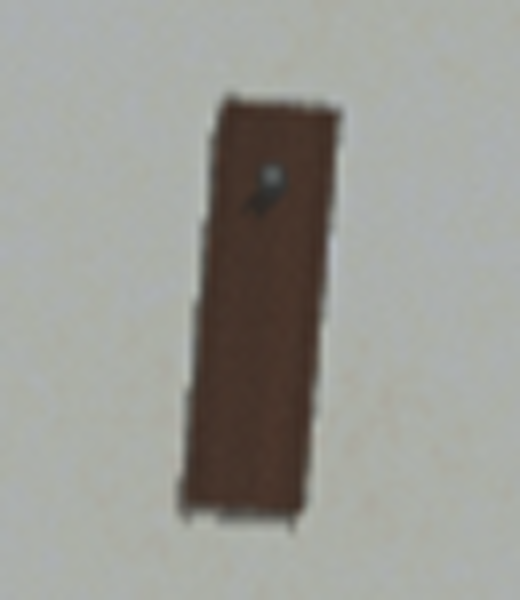

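View pics/scene1_stand.png

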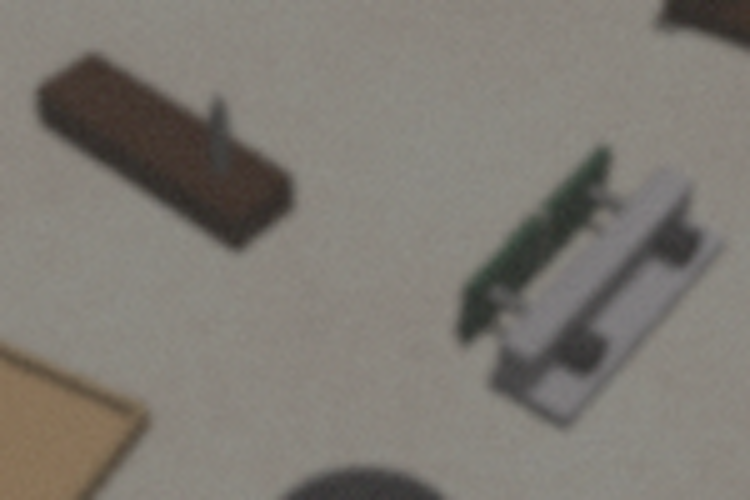

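```bash
cat > fit.py <<'E'
from h import *
from scipy.optimize import minimize
def sil(c,x,y,z0,shape=(384,512)):
    m=np.zeros(shape,np.uint8); a=np.linspace(0,2*np.pi,48)
    S=8
    for r,zs in((20,(0,22)),(14.5,(22,48)),(20,(48,70))):
        P=np.concatenate([np.c_[x+r*np.cos(a),y+r*np.sin(a),0*a+z0+z] for z in zs])
        h=cv2.convexHull(proj(c,P).astype(np.float32))
        cv2.fillPoly(m,[np.round(h*S).astype(np.int32)],1,shift=3)
    return m>0
E
python3 - <<'E'
from fit import *
for c in("scene","top"):
    im=np.load(f"im_{c}.npy"); hsv=cv2.cvtColor(im,cv2.COLOR_RGB2HSV)
    ms=np.load(f"m_{c}_spool{0 if c=='scene' else 1}.npy")
    best=None
    for x in np.arange(425,450,1.):
        for y in np.arange(-270,-240,1.):
            s=sil(c,x,y,5); v=(s&ms).sum()/(s|ms).sum()
            if best is None or v>best[0]: best=(v,x,y)
    print(c,best)
    v=im.copy(); s=sil(c,best[1],best[2],5).astype(np.uint8)
    cn,_=cv2.findContours(s,0,cv2.CHAIN_APPROX_NONE); 
    u,w=proj(c,[best[1],best[2],40])[0].astype(int)
    big=cv2.resize(v[w-30:w+30,u-30:u+30],(480,480),interpolation=cv2.INTER_CUBIC)
    cv2.polylines(big,[((k-[u-30,w-30])*8+4).astype(np.int32) for k in cn],True,(255,0,0),1)
    a=np.linspace(0,6.28,40); k=proj(c,np.c_[best[1]+9*np.cos(a),best[2]+9*np.sin(a),0*a+75])
    cv2.polylines(big,[((k-[u-30,w-30])*8+4).astype(np.int32)],True,(0,0,255),1)
    save(f"fit_{c}",big)
# fence: green top-edge points
for c in("scene","top"):
    im=np.load(f"im_{c}.npy").astype(int); P=np.load(f"P_{c}.npy")
    g=(im[...,1]>im[...,0]+12)&(im[...,1]>im[...,2]+4)&(abs(P[...,0]-710)<30)&(abs(P[...,1]-95)<90)
    X=P[g]; print(c,g.sum(),np.round(np.percentile(X,[2,50,98],axis=0),1).tolist())
    t=X[X[:,2]>20]; 
    f=cv2.fitLine(t[:,:2].astype(np.float32),cv2.DIST_HUBER,0,.01,.01).ravel(); print("line ang",np.degrees(np.arctan2(f[1],f[0])),f[2:])
    p=f[:2]*np.sign(f[1]); s=(t[:,:2]-f[2:])@p; print("extent",np.percentile(s,[1,99]), f[2:]+p*np.mean(np.percentile(s,[1,99])))
    # aluminium angle rect
    m=np.load(f"m_{c}_fence0.npy"); X=P[m]; t=X[(X[:,2]>36)&(X[:,2]<47)&(X[:,0]>715)]
    print("alu",len(t),cv2.minAreaRect(t[:,:2].astype(np.float32)))
    f=cv2.fitLine(t[:,:2].astype(np.float32),cv2.DIST_HUBER,0,.01,.01).ravel(); print("line ang",np.degrees(np.arctan2(f[1],f[0])))
im=np.load("im_top.npy"); save("top1_fence",cv2.resize(im[115:160,195:265],(770,495),interpolation=cv2.INTER_CUBIC))
a=np.hstack([cv2.imread("pics/fit_scene.png")[:, :400],cv2.imread("pics/fit_top.png")[:,40:440]]);cv2.imwrite("pics/fit.png",a)
E
```

```text
scene (np.float64(0.9294605809128631), np.float64(435.0), np.float64(-255.0))Traceback (most recent call last):
  File "<stdin>", line 8, in <module>
  File "fit.py", line 8, in sil
    h=cv2.convexHull(proj(c,P).astype(np.float32))
                     ~~~~^^^^^
  File "h.py", line 18, in proj
    K,D,T=cal(c); Ti=np.linalg.inv(T)
          ~~~^^^
  File "h.py", line 4, in cal
    k=optics.calibration(c); return np.array(k["intrinsics"],float),np.array(k["D"],float),np.array(k["pose"],float)
ValueError: time passes only in moves, steps and waits
```

Too many calibration calls in one script, so I'll cache the calibration.

```bash
sed -i 's/^def cal(c):/import functools\n@functools.lru_cache(None)\ndef cal(c):/' h.py
cat > f2.py <<'E'
from fit import *
for c in("scene","top"):
    im=np.load(f"im_{c}.npy")
    ms=np.load(f"m_{c}_spool{0 if c=='scene' else 1}.npy")
    best=None
    for x in np.arange(425,450,1.):
        for y in np.arange(-270,-240,1.):
            s=sil(c,x,y,5); v=(s&ms).sum()/(s|ms).sum()
            if best is None or v>best[0]: best=(v,x,y)
    print(c,best)
    v=im.copy(); s=sil(c,best[1],best[2],5).astype(np.uint8)
    cn,_=cv2.findContours(s,0,cv2.CHAIN_APPROX_NONE); 
    u,w=proj(c,[best[1],best[2],40])[0].astype(int)
    big=cv2.resize(v[w-30:w+30,u-30:u+30],(480,480),interpolation=cv2.INTER_CUBIC)
    cv2.polylines(big,[((k-[u-30,w-30])*8+4).astype(np.int32) for k in cn],True,(255,0,0),1)
    a=np.linspace(0,6.28,40); k=proj(c,np.c_[best[1]+9*np.cos(a),best[2]+9*np.sin(a),0*a+75])
    cv2.polylines(big,[((k-[u-30,w-30])*8+4).astype(np.int32)],True,(0,0,255),1)
    save(f"fit_{c}",big)
for c in("scene","top"):
    im=np.load(f"im_{c}.npy").astype(int); P=np.load(f"P_{c}.npy")
    g=(im[...,1]>im[...,0]+12)&(im[...,1]>im[...,2]+4)&(abs(P[...,0]-710)<30)&(abs(P[...,1]-95)<90)
    X=P[g]; print(c,g.sum(),np.round(np.percentile(X,[2,50,98],axis=0),1).tolist())
    t=X[X[:,2]>20]; 
    f=cv2.fitLine(t[:,:2].astype(np.float32),cv2.DIST_HUBER,0,.01,.01).ravel(); print("line ang",np.degrees(np.arctan2(f[1],f[0])),f[2:])
    p=f[:2]*np.sign(f[1]); s=(t[:,:2]-f[2:])@p; print("extent",np.percentile(s,[1,99]), f[2:]+p*np.mean(np.percentile(s,[1,99])))
    m=np.load(f"m_{c}_fence0.npy"); X=P[m]; t=X[(X[:,2]>36)&(X[:,2]<47)&(X[:,0]>715)]
    print("alu",len(t),cv2.minAreaRect(t[:,:2].astype(np.float32)))
    f=cv2.fitLine(t[:,:2].astype(np.float32),cv2.DIST_HUBER,0,.01,.01).ravel(); print("line ang",np.degrees(np.arctan2(f[1],f[0])))
im=np.load("im_top.npy"); save("top1_fence",cv2.resize(im[115:160,195:265],(770,495),interpolation=cv2.INTER_CUBIC))
a=np.hstack([cv2.imread("pics/fit_scene.png")[:, :400],cv2.imread("pics/fit_top.png")[:,40:440]]);cv2.imwrite("pics/fit.png",a)
E
python3 f2.py
```

```text
scene (np.float64(0.9294605809128631), np.float64(435.0), np.float64(-255.0))
top (np.float64(0.7967032967032966), np.float64(437.0), np.float64(-254.0))
scene 3 [[707.0, 42.0, 46.4], [707.8, 65.5, 47.5], [711.5, 143.4, 48.5]]
line ang 87.41922 [708.8047   84.38461]
extent [-42.88664437  60.69370758] [709.20559427  93.27911386]
alu 390 ((750.0741577148438, 92.59232330322266), (64.87776184082031, 167.64865112304688), 3.1206259727478027)
line ang 88.41932
top 121 [[702.9, 29.7, 32.1], [708.7, 91.5, 49.4], [714.1, 163.5, 56.9]]
line ang 86.86504 [707.9758   94.54983]
extent [-66.2595802   70.52641817] [708.09250236  96.68005391]
alu 332 ((749.1043701171875, 93.0464096069336), (164.6980743408203, 61.84989547729492), 88.52033233642578)
line ang 87.01681
```

```bash
sleep 1
```

```text
(no output)
```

View pics/fit.png

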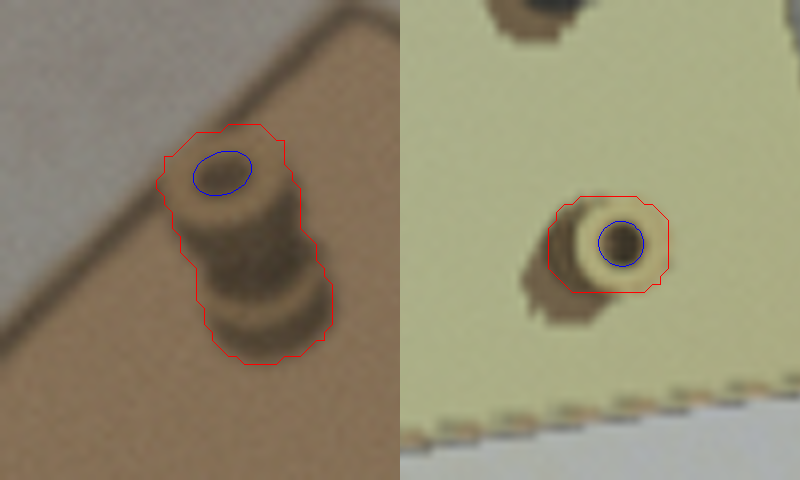

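View pics/top1_fence.png

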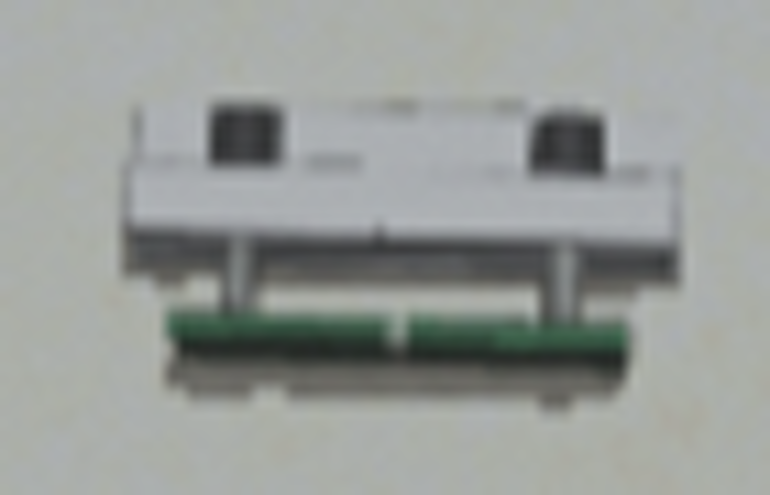

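Both silhouette fits agree: the spool is at about (436,-254.5), with its bore circled well in both views. The stand is at (482,44.5) with yaw -6.4° and its rod at (531,39). The fence yaw is about -2.8° and the plate mid is near (707,96). Next I'll work out the moves.

```bash
cat > go.py <<'E'
import sys
from h import *
from scipy.spatial.transform import Rotation as R
# usage: go.py x y z [yaw of tool y axis deg | -]
s=manip.get_state(); q=s["orientation"]; r=R.from_quat([q[1],q[2],q[3],q[0]])
p=np.array(s["position"]); t=np.array([float(v) for v in sys.argv[1:4]])
M=r.as_matrix(); y0=np.degrees(np.arctan2(M[1,1],M[0,1])); 
yaw=y0 if len(sys.argv)<5 or sys.argv[4]=="-" else float(sys.argv[4])
yaw=y0+(yaw-y0+90)%180-90
a=np.radians(yaw); Y=np.array([np.cos(a),np.sin(a),0]); Z=np.array([0,0,-1.]); T=np.c_[np.cross(Y,Z),Y,Z]
rv=np.degrees((r.inv()*R.from_matrix(T)).as_rotvec())
print("t",s["clock"],"pos",p.round(1),"yawY",round(y0,2),"tilt z",M[:,2].round(3),"F",np.round(s["wrist_force"],1),"w",round(s["width"],3),"j",np.round(s["joint_positions"],2))
print("shift m",np.round(M.T@(t-p)/1000,4),"turn",np.round(rv,2),"yaw->",round(yaw,2))
E
python3 go.py 436 -254.5 140
```

```text
t 1.3 pos [ 163.4 -577.3  231.2] yawY 105.8 tilt z [-0.  0. -1.] F [0.4 0.2 0.6] w 1.003 j [-0.96  0.04  0.08 -0.   -1.62 -0.33]
shift m [-0.3502  0.2363  0.0913] turn [ 0.01 -0.    0.  ] yaw-> 105.8
```

Emit:
drive_tool(steps=[[1,[-0.033,0.022,0.009],[0,0,0]],[1,[-0.066,0.044,0.017],[0,0,0]],[1,[-0.099,0.067,0.026],[0,0,0]],[1,[-0.132,0.089,0.034],[0,0,0]],[1,[-0.165,0.111,0.043],[0,0,0]]])

```text
clock: 1.72
position: [292.7, -424.2, 188.2]
orientation: [0.0, -0.137, 0.991, -0.0]
wrist_force: [0.7, -1.1, 0.4]
width: 1.0
```

```bash
python3 go.py 436 -254.5 140
```

```text
t 1.7167 pos [ 292.7 -424.2  188.2] yawY 105.77 tilt z [ 0.001 -0.    -1.   ] F [ 0.7 -1.1  0.4] w 1.0 j [-0.58 -0.19 -0.21  0.   -1.55 -0.72]
shift m [-0.184   0.1244  0.0482] turn [-0.03  0.03  0.  ] yaw-> 105.77
```

Emit:
drive_tool(steps=[[1,[-0.037,0.025,0.01],[0,0,0]],[1,[-0.074,0.05,0.02],[0,0,0]],[1,[-0.11,0.075,0.03],[0,0,0]],[1,[-0.147,0.1,0.039],[0,0,0]],[1,[-0.184,0.1244,0.048],[0,0,0]]])

```text
clock: 2.13
position: [423.8, -267.8, 144.3]
orientation: [0.001, -0.137, 0.991, -0.0]
wrist_force: [0.0, -1.8, -0.3]
width: 0.995
```

```bash
python3 go.py 436 -254.5 42
```

```text
t 2.1333 pos [ 423.8 -267.8  144.3] yawY 105.78 tilt z [ 0.002 -0.001 -1.   ] F [ 0.  -1.8 -0.3] w 0.995 j [-0.16 -0.22 -0.32  0.   -1.47 -1.13]
shift m [-0.0152  0.0096  0.1023] turn [-0.06  0.08  0.  ] yaw-> 105.78
```

Emit:
drive_tool(steps=[[1,[-0.0152,0.0096,0.005],[0,0,0]],[1,[-0.0152,0.0096,0.02],[0,0,0]],[1,[-0.0152,0.0096,0.03],[0,0,0]],[1,[-0.0152,0.0096,0.04],[0,0,0]],[1,[-0.0152,0.0096,0.045],[0,0,0]]])

```text
clock: 2.55
position: [435.0, -254.7, 97.7]
orientation: [-0.0, -0.137, 0.991, -0.0]
wrist_force: [-0.5, -0.7, 0.6]
width: 0.999
```

```bash
python3 go.py 436 -254.5 42
python3 - <<'E'
from h import *
im,d=optics.grab_frame("scene"); save("s2",cv2.resize(im[150:300,60:260],(800,600),interpolation=cv2.INTER_CUBIC))
im,d=optics.grab_frame("top"); save("t2",cv2.resize(im[180:260,290:390],(750,600),interpolation=cv2.INTER_CUBIC))
E
```

```text
t 2.55 pos [ 435.  -254.7   97.7] yawY 105.74 tilt z [-0. -0. -1.] F [-0.5 -0.7  0.6] w 0.999 j [-0.13 -0.2  -0.38  0.   -1.39 -1.17]
shift m [-0.001  -0.0001  0.0557] turn [-0.   -0.01 -0.  ] yaw-> 105.74
```

View pics/s2.png

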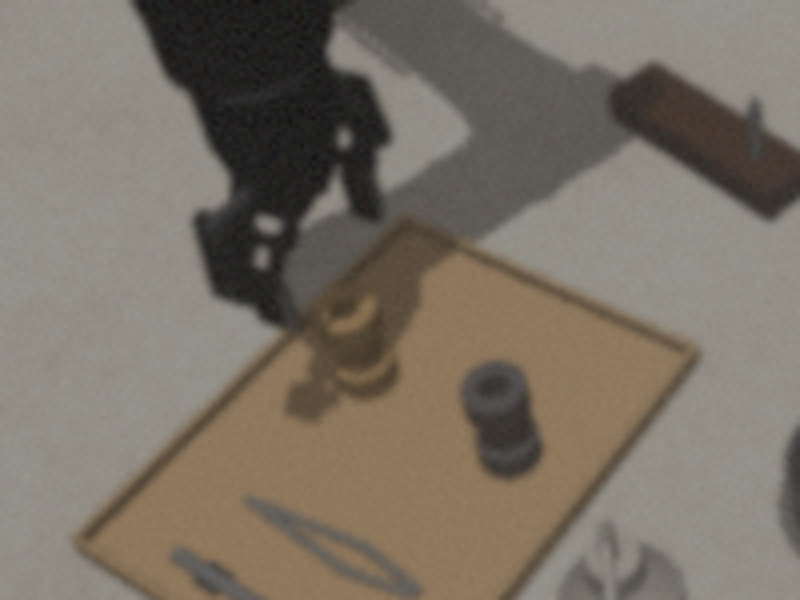

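The gripper is open above the pale spool, which is at about (355,330), with the fingers on either side of it at (285,305) and (370,200). I'll go down and close.

Emit:
drive_tool(steps=[[1,[-0.001,0,0.02],[0,0,0]],[1,[-0.001,0,0.04],[0,0,0]],[1,[-0.001,0,0.052],[0,0,0]],[1,[-0.001,0,0.056],[0,0,0]],[1,[-0.001,0,0.056],[0,0,0]]])

```text
clock: 3.07
position: [435.3, -255.0, 41.8]
orientation: [-0.001, -0.136, 0.991, -0.0]
wrist_force: [-0.1, 0.6, 0.1]
width: 1.0
```

Emit:
drive_tool(steps=[[0,[0,0,0],[0,0,0]],[0,[0,0,0],[0,0,0]],[0,[0,0,0],[0,0,0]],[0,[0,0,0],[0,0,0]],[0,[0,0,0],[0,0,0]]])

```text
clock: 3.48
position: [436.0, -255.2, 43.1]
orientation: [-0.0, -0.136, 0.991, -0.0]
wrist_force: [-0.4, 1.2, 5.3]
width: 0.454
```

Emit:
drive_tool(steps=[[0,[0,0,0],[0,0,0]],[0,[0,0,0],[0,0,0]],[0,[0,0,0],[0,0,0]]])

```text
clock: 3.73
position: [436.1, -255.1, 43.1]
orientation: [0.0, -0.137, 0.991, -0.0]
wrist_force: [-0.0, 0.4, 1.1]
width: 0.452
```

```bash
python3 go.py 436 -254.5 152
python3 - <<'E'
from h import *
im,d=optics.grab_frame("scene"); save("s3",cv2.resize(im[150:300,60:260],(800,600),interpolation=cv2.INTER_CUBIC))
E
```

```text
t 3.7333 pos [ 436.1 -255.1   43.1] yawY 105.69 tilt z [ 0.    -0.001 -1.   ] F [-0.   0.4  1.1] w 0.452 j [-0.13 -0.16 -0.45  0.   -1.28 -1.17]
shift m [-1.000e-04  5.000e-04 -1.089e-01] turn [-0.05  0.    0.  ] yaw-> 105.69
```

View pics/s3.png

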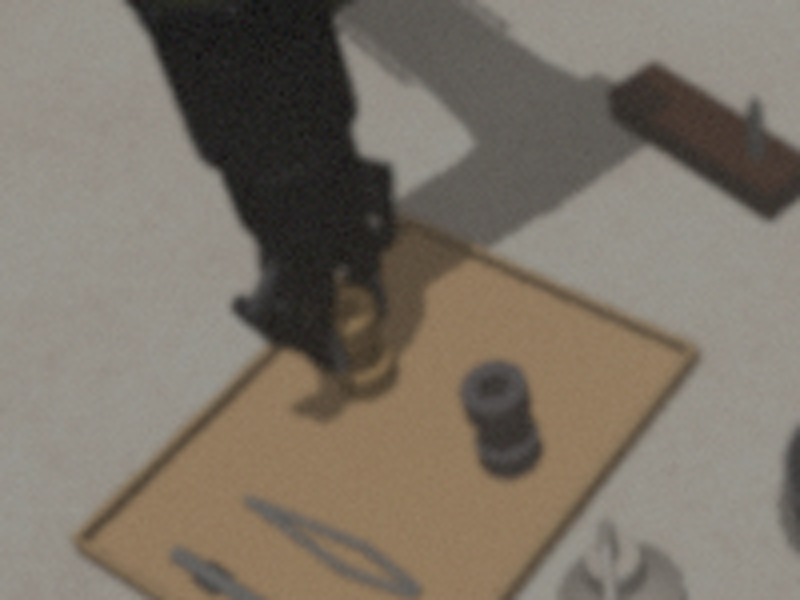

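The pads hold the upper flange of the spool, around (355,320), at a width of about 38 mm. Lifting.

Emit:
drive_tool(steps=[[0,[0,0,-0.015],[0,0,0]],[0,[0,0,-0.04],[0,0,0]],[0,[0,0,-0.07],[0,0,0]],[0,[0,0,-0.1],[0,0,0]],[0,[0,0,-0.115],[0,0,0]]])

```text
clock: 4.2
position: [436.9, -255.7, 162.1]
orientation: [0.002, -0.137, 0.991, -0.002]
wrist_force: [0.5, -0.5, 0.3]
width: 0.456
```

```bash
python3 go.py 531.2 39 155 83.6
```

```text
t 4.2 pos [ 436.9 -255.7  162.1] yawY 105.7 tilt z [ 0.004 -0.003 -1.   ] F [ 0.5 -0.5  0.3] w 0.456 j [-0.13 -0.22 -0.28  0.   -1.5  -1.17]
shift m [-0.1705  0.2582  0.0066] turn [-0.19  0.23 22.1 ] yaw-> 83.6
```

Emit:
drive_tool(steps=[[0,[-0.012,0.018,0.0],[0,0,2]],[0,[-0.03,0.046,0.001],[0,0,5]],[0,[-0.05,0.076,0.002],[0,0,8]],[0,[-0.07,0.106,0.003],[0,0,11]],[0,[-0.09,0.136,0.004],[0,0,14]]])

```text
clock: 4.62
position: [486.8, -98.9, 157.6]
orientation: [0.002, -0.013, 1.0, -0.001]
wrist_force: [-0.1, 0.1, -0.4]
width: 0.455
```

```bash
python3 go.py 531.2 39 155 83.6
```

```text
t 4.6167 pos [486.8 -98.9 157.6] yawY 91.52 tilt z [ 0.004 -0.003 -1.   ] F [-0.1  0.1 -0.4] w 0.455 j [ 0.21 -0.24 -0.31  0.   -1.5  -1.75]
shift m [-0.0481  0.1367  0.0024] turn [-0.15  0.24  7.92] yaw-> 83.6
```

Emit:
drive_tool(steps=[[0,[-0.013,0.036,0.0],[0,0,2]],[0,[-0.024,0.07,0.001],[0,0.1,4]],[0,[-0.036,0.102,0.002],[-0.1,0.2,6]],[0,[-0.045,0.128,0.002],[-0.1,0.2,7.5]],[0,[-0.0481,0.1367,0.0024],[-0.15,0.24,7.9]]])

```text
clock: 5.03
position: [531.6, 42.1, 154.1]
orientation: [-0.001, 0.055, 0.998, 0.0]
wrist_force: [-1.5, 0.2, -0.8]
width: 0.453
```

```bash
python3 go.py 531.2 39 140 83.6
```

```text
t 5.0333 pos [531.6  42.1 154.1] yawY 83.7 tilt z [-0.001  0.    -1.   ] F [-1.5  0.2 -0.8] w 0.453 j [ 0.46 -0.13 -0.22 -0.   -1.48 -2.14]
shift m [ 0.0001 -0.0031  0.0141] turn [ 0.   -0.06  0.1 ] yaw-> 83.6
```

Emit:
drive_tool(steps=[[0,[0.0,-0.003,0.006],[0,0,0]],[0,[0,-0.003,0.014],[0,0,0]],[0,[0,-0.003,0.014],[0,0,0]]])

```text
clock: 5.28
position: [530.0, 38.2, 137.5]
orientation: [-0.002, 0.055, 0.998, -0.0]
wrist_force: [-0.2, -1.1, -1.5]
width: 0.456
```

```bash
python3 go.py 531.2 39 92 83.6
python3 - <<'E'
from h import *
im,d=optics.grab_frame("scene"); np.save("im4.npy",im);np.save("P4.npy",cloud("scene",d))
save("s4",cv2.resize(im[110:230,180:340],(800,600),interpolation=cv2.INTER_CUBIC))
im,d=optics.grab_frame("top"); save("t4",cv2.resize(im[160:240,200:300],(750,600),interpolation=cv2.INTER_CUBIC))
r=optics.regions_of("scene","spool"); print([(x["confidence"],x["point"],x["pixels"].sum()) for x in r]); np.save("m4.npy",r[0]["pixels"])
print(proj("scene",[[531.2,39,85],[531.2,39,30],[531.2,39,102]]))
E
```

```text
t 5.2833 pos [530.   38.2 137.5] yawY 83.68 tilt z [-0.005 -0.001 -1.   ] F [-0.2 -1.1 -1.5] w 0.456 j [ 0.45 -0.13 -0.25 -0.   -1.46 -2.13]
shift m [-0.0013  0.001   0.0454] turn [-0.06 -0.27  0.08] yaw-> 83.6
[(0.89, [251.0, 164.0], np.int64(323)), (0.24, [287.0, 121.8], np.int64(581))]
[[248.44760369 173.76977825]
 [249.16470279 188.15161642]
 [248.21593371 169.1055112 ]]
```

View pics/s4.png

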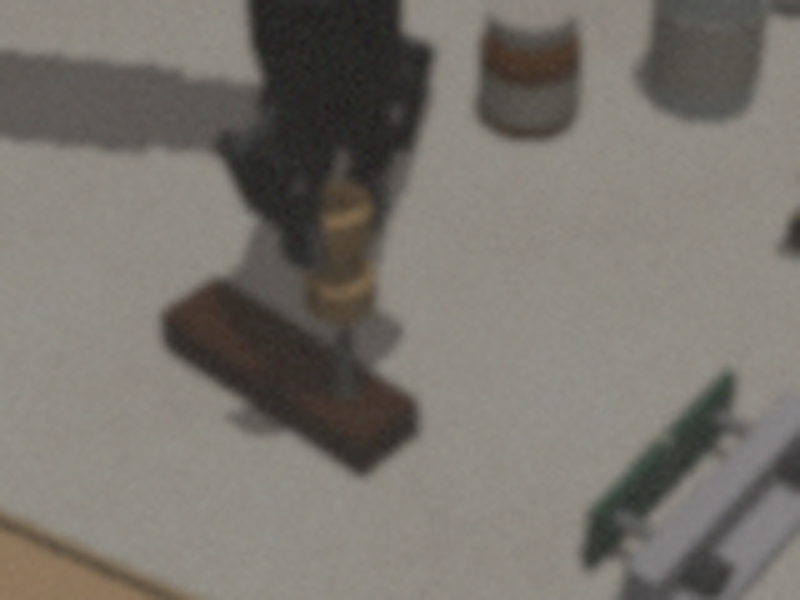

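View pics/t4.png

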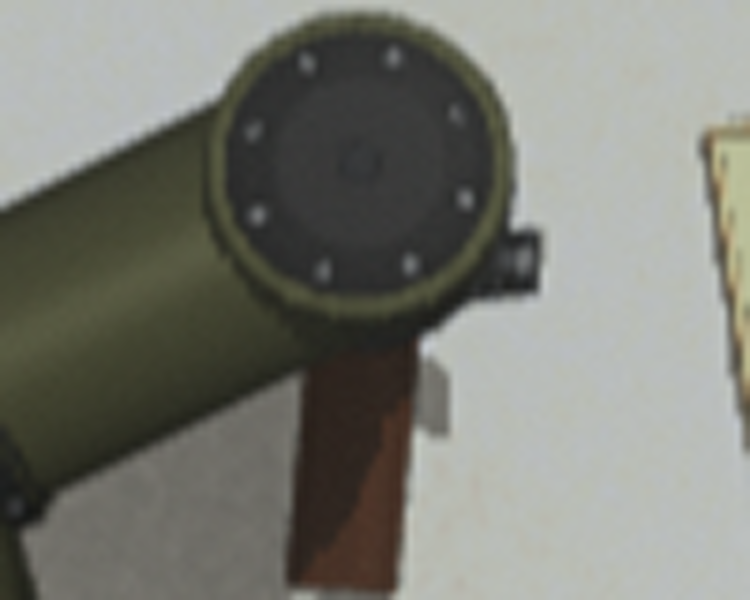

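The spool hangs just above the rod: its lower flange is centred near (341,295) in the zoom and the rod is near (345,355). I'll fit it numerically.

Run:
```python
from fit import *
im=np.load("im4.npy"); ms=np.load("m4.npy")
z0=99.4
# compare only lower part rows below flange
best=[]
band=np.zeros_like(ms); band[160:]=1
for x in np.arange(520,542,1.):
    for y in np.arange(28,50,1.):
        s=sil("scene",x,y,z0)&band; m=ms&band; best.append(((s&m).sum()/(s|m).sum(),x,y))
best.sort(reverse=True); print(best[:6])
big=cv2.resize(im[140:200,220:280],(600,600),interpolation=cv2.INTER_CUBIC)
def dr(m,col):
    cn,_=cv2.findContours(m.astype(np.uint8),0,cv2.CHAIN_APPROX_NONE); cv2.polylines(big,[((k-[220,140])*10+5).astype(np.int32) for k in cn],True,col,1)
dr(ms,(0,255,0)); dr(sil("scene",530,38.2,z0),(255,0,0))
a=np.linspace(0,6.28,40)
for zz in(30,73):
    k=proj("scene",np.c_[531.2+6*np.cos(a),39+6*np.sin(a),0*a+zz]); cv2.polylines(big,[((k-[220,140])*10+5).astype(np.int32)],True,(0,0,255),1)
save("fit4",np.clip(big*1.0,0,255).astype(np.uint8))
```

```text
[(np.float64(0.8590909090909091), np.float64(528.0), np.float64(37.0)), (np.float64(0.8564814814814815), np.float64(527.0), np.float64(39.0)), (np.float64(0.8552036199095022), np.float64(529.0), np.float64(37.0)), (np.float64(0.8532110091743119), np.float64(527.0), np.float64(38.0)), (np.float64(0.8493150684931506), np.float64(528.0), np.float64(38.0)), (np.float64(0.8475336322869955), np.float64(529.0), np.float64(38.0))]
```

View pics/fit4.png

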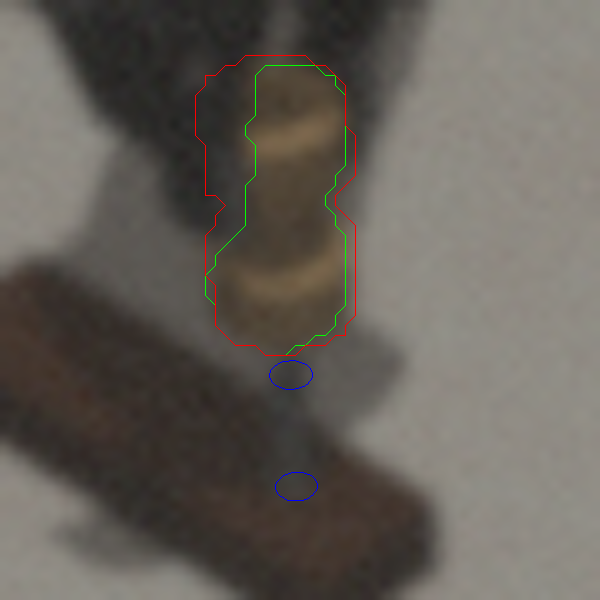

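```bash
python3 go.py 531.8 39.2 118 83.6
```

```text
t 5.4333 pos [531.   38.  140.1] yawY 83.63 tilt z [-0.001 -0.    -1.   ] F [ 0.3  0.5 -0.7] w 0.452 j [ 0.45 -0.13 -0.25 -0.   -1.46 -2.13]
shift m [-0.0006  0.0013  0.0221] turn [-0.02 -0.07  0.03] yaw-> 83.6
```

Emit:
drive_tool(steps=[[0,[-0.0007,0.0013,0.006],[0,0,0]],[0,[-0.0007,0.0013,0.012],[0,0,0]],[0,[-0.0007,0.0013,0.018],[0,0,0]],[0,[-0.0007,0.0013,0.022],[0,0,0]],[0,[-0.0007,0.0013,0.022],[0,0,0]]])

```text
clock: 5.85
position: [531.2, 39.0, 116.5]
orientation: [-0.002, 0.056, 0.998, -0.0]
wrist_force: [0.1, -0.3, -0.7]
width: 0.452
```

```bash
python3 go.py 531.8 39.2 102 83.6
python3 - <<'E'
from h import *
im,d=optics.grab_frame("scene"); np.save("im5.npy",im)
save("s5",cv2.resize(im[140:220,200:300],(750,600),interpolation=cv2.INTER_CUBIC))
E
```

```text
t 5.85 pos [531.2  39.  116.5] yawY 83.62 tilt z [-0.003 -0.001 -1.   ] F [ 0.1 -0.3 -0.7] w 0.452 j [ 0.45 -0.12 -0.28 -0.   -1.41 -2.13]
shift m [-0.0006  0.0003  0.0145] turn [-0.06 -0.18  0.02] yaw-> 83.6
```

View pics/s5.png

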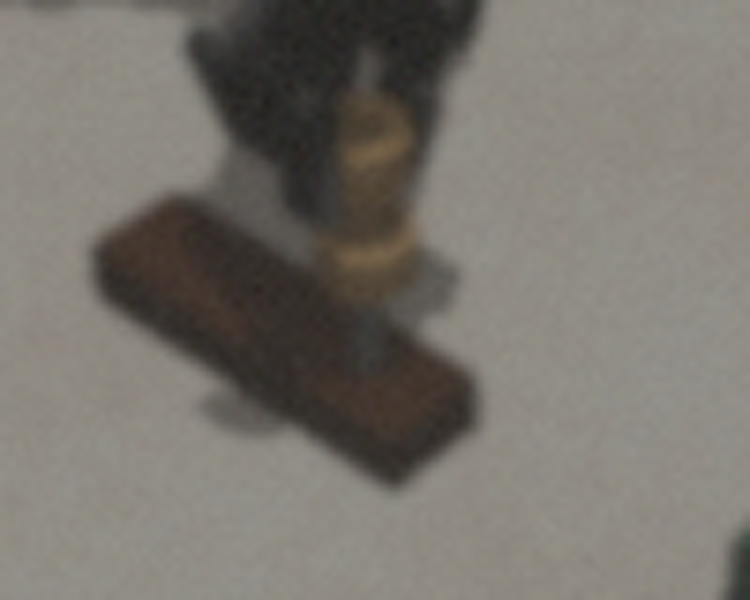

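The lower flange sits squarely in line with the rod, both at a column of about 369, and there is no contact force. I'll go on down.

Emit:
drive_tool(steps=[[0,[-0.0005,0.0003,0.005],[0,0,0]],[0,[-0.0005,0.0003,0.01],[0,0,0]],[0,[-0.0005,0.0003,0.015],[0,0,0]],[0,[-0.0005,0.0003,0.018],[0,0,0]]])

```text
clock: 6.23
position: [531.7, 39.3, 98.2]
orientation: [-0.002, 0.056, 0.998, -0.001]
wrist_force: [0.2, -0.0, -0.0]
width: 0.453
```

```bash
python3 go.py 531.8 39.2 68 83.6
```

```text
t 6.2333 pos [531.7  39.3  98.2] yawY 83.63 tilt z [-0.003 -0.001 -1.   ] F [ 0.2 -0.  -0. ] w 0.453 j [ 0.45 -0.11 -0.3  -0.   -1.38 -2.13]
shift m [-0.0003 -0.      0.0302] turn [-0.07 -0.19  0.03] yaw-> 83.6
```

No lateral force at 25 mm down the rod. I'll continue to just above the base.

Emit:
drive_tool(steps=[[0,[0,0,0.006],[0,0,0]],[0,[0,0,0.012],[0,0,0]],[0,[0,0,0.018],[0,0,0]],[0,[0,0,0.024],[0,0,0]],[0,[0,0,0.027],[0,0,0]]])

```text
clock: 6.65
position: [531.1, 39.1, 69.9]
orientation: [-0.002, 0.056, 0.998, -0.001]
wrist_force: [-0.1, -0.1, -1.5]
width: 0.451
```

Emit:
drive_tool(steps=[[0,[0,0,0.001],[0,0,0]],[0,[0,0,0.002],[0,0,0]],[0,[0,0,0.003],[0,0,0]]])

```text
clock: 6.9
position: [531.5, 39.0, 68.0]
orientation: [-0.002, 0.055, 0.998, -0.001]
wrist_force: [-2.6, 0.7, 8.0]
width: 0.455
```

```bash
python3 go.py 531.8 39.2 68 83.6
```

```text
t 6.9 pos [531.5  39.   68. ] yawY 83.64 tilt z [-0.004 -0.002 -1.   ] F [-2.6  0.7  8. ] w 0.455 j [ 0.45 -0.09 -0.34 -0.   -1.32 -2.13]
shift m [-0.0003  0.0002  0.    ] turn [-0.11 -0.19  0.04] yaw-> 83.6
```

It is seated, with 8 N up at exactly the expected height. Releasing.

Emit:
drive_tool(steps=[[1,[0,0,0],[0,0,0]],[1,[0,0,0],[0,0,0]],[1,[0,0,0],[0,0,0]],[1,[0,0,0],[0,0,0]],[1,[0,0,0],[0,0,0]]])

```text
clock: 7.32
position: [531.5, 39.1, 68.0]
orientation: [-0.002, 0.055, 0.998, -0.001]
wrist_force: [0.2, -0.1, -0.1]
width: 0.995
```

```bash
python3 go.py 531.8 39.2 140 83.6
```

```text
t 7.3167 pos [531.5  39.1  68. ] yawY 83.64 tilt z [-0.004 -0.001 -1.   ] F [ 0.2 -0.1 -0.1] w 0.995 j [ 0.45 -0.09 -0.34 -0.   -1.32 -2.13]
shift m [-0.     0.    -0.072] turn [-0.11 -0.2   0.04] yaw-> 83.6
```

Emit:
drive_tool(steps=[[1,[0,0,-0.02],[0,0,0]],[1,[0,0,-0.05],[0,0,0]],[1,[0,0,-0.075],[0,0,0]],[1,[0.03,0,-0.075],[0,0,0]],[1,[0.07,0,-0.075],[0,0,0]]])

```text
clock: 7.73
position: [463.1, 46.9, 144.0]
orientation: [-0.001, 0.056, 0.998, -0.001]
wrist_force: [-1.5, 1.7, 0.6]
width: 0.998
```

Emit:
drive_tool(steps=[[1,[0.025,0,0],[0,0,0]],[1,[0.045,0,0],[0,0,0]],[1,[0.045,0,0],[0,0,0]]])

```text
clock: 7.98
position: [416.6, 52.4, 145.0]
orientation: [-0.0, 0.056, 0.998, 0.0]
wrist_force: [1.1, -0.1, 0.2]
width: 1.001
```

```bash
cat > st.py <<'E'
from h import *
import sys
n=sys.argv[1]
im,d=optics.grab_frame("scene"); P=cloud("scene",d)
save(n,cv2.resize(im[110:230,180:340],(800,600),interpolation=cv2.INTER_CUBIC))
for r in optics.regions_of("scene","stand")[:1]:
    X=P[r["pixels"]&(d>0)]; t=X[(X[:,2]>22)&(X[:,2]<38)]
    print(r["confidence"],r["point"],cv2.minAreaRect(t[:,:2].astype(np.float32)))
for r in optics.regions_of("scene","spool")[:1]:
    X=P[r["pixels"]&(d>0)]; print("spool",r["confidence"],r["point"],"zmax",np.percentile(X[:,2],[2,50,98]).round(1)); t=X[X[:,2]>95]
    if len(t): print("top face",np.round(t.mean(0),1),len(t))
    np.save("msp.npy",r["pixels"])
g=(im[...,1].astype(int)>im[...,0].astype(int)+8)&(abs(P[...,0]-712)<35)&(abs(P[...,1]-95)<80)
print("green",g.sum(),P[g].mean(0).round(1) if g.any() else "")
E
python3 st.py s6; python3 go.py 422.4 51.2 3 83.6
```

```text
0.8 [235.9, 184.0] ((480.3133239746094, 43.95574188232422), (51.71718215942383, 174.6139678955078), 83.76223754882812)
spool 0.88 [248.5, 177.9] zmax [ 34.   82.6 101. ]
top face [534.1  37.9  99. ] 108
green 54 [709.   84.9  48.4]
t 8.1333 pos [418.6  52.1 144.5] yawY 83.55 tilt z [-0.002 -0.001 -1.   ] F [-0.1  0.7 -0.3] w 0.998 j [ 0.61 -0.46 -0.5  -0.   -1.53 -2.29]
shift m [-0.0041 -0.0003  0.1414] turn [-0.08 -0.1  -0.05] yaw-> 83.6
```

View pics/s6.png

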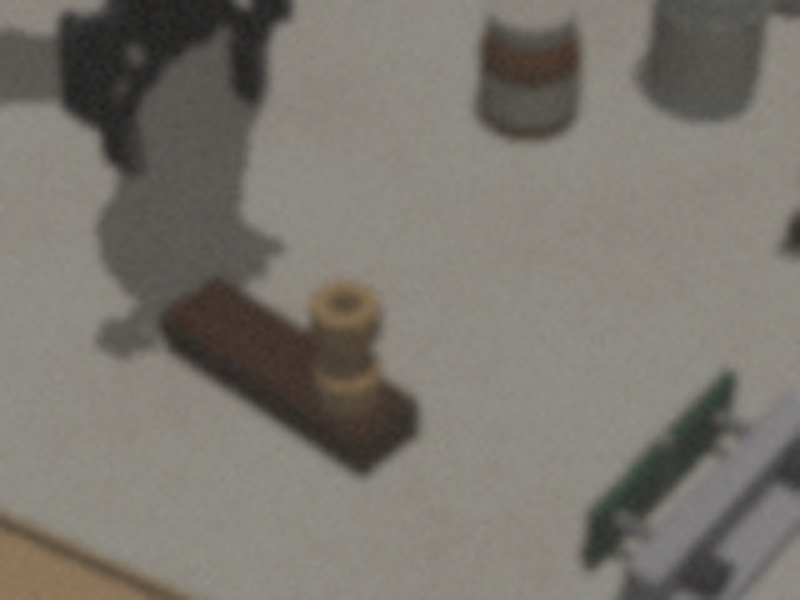

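The stand has not moved, and the spool sits fully down with its top at z≈100. I'll descend to grip the free end.

Emit:
drive_tool(steps=[[1,[-0.0041,-0.0003,0.03],[0,0,0]],[1,[-0.0041,-0.0003,0.065],[0,0,0]],[1,[-0.0041,-0.0003,0.1],[0,0,0]],[1,[-0.0041,-0.0003,0.12],[0,0,0]],[1,[-0.0041,-0.0003,0.13],[0,0,0]]])

```text
clock: 8.55
position: [420.9, 50.0, 10.6]
orientation: [-0.004, 0.057, 0.998, -0.002]
wrist_force: [-0.7, -0.3, 0.3]
width: 0.997
```

```bash
python3 go.py 422.4 51.0 2 83.6
```

```text
t 8.55 pos [420.9  50.   10.6] yawY 83.48 tilt z [-0.008 -0.004 -1.   ] F [-0.7 -0.3  0.3] w 0.997 j [ 0.6  -0.37 -0.69 -0.   -1.27 -2.28]
shift m [-0.0015  0.0012  0.0085] turn [-0.26 -0.4  -0.12] yaw-> 83.6
```

Emit:
drive_tool(steps=[[1,[-0.0012,0.001,0.003],[-0.2,-0.3,0]],[1,[-0.0012,0.001,0.005],[-0.2,-0.3,-0.1]],[1,[-0.0012,0.001,0.007],[-0.2,-0.3,-0.1]],[1,[-0.0012,0.001,0.007],[-0.2,-0.3,-0.1]]])

```text
clock: 8.88
position: [422.9, 51.2, 4.6]
orientation: [-0.0, 0.056, 0.998, -0.0]
wrist_force: [-1.1, 0.3, 0.4]
width: 0.998
```

```bash
python3 go.py 422.4 51.0 2 83.6
```

```text
t 8.8833 pos [422.9  51.2   4.6] yawY 83.58 tilt z [-0. -0. -1.] F [-1.1  0.3  0.4] w 0.998 j [ 0.6  -0.37 -0.69  0.   -1.25 -2.28]
shift m [ 0.0005 -0.0002  0.0026] turn [-0.02 -0.02 -0.02] yaw-> 83.6
```

Emit:
drive_tool(steps=[[1,[0.0,0,0.0025],[0,0,0]],[0,[0,0,0.0025],[0,0,0]],[0,[0,0,0.0025],[0,0,0]],[0,[0,0,0.0025],[0,0,0]],[0,[0,0,0.0025],[0,0,0]]])

```text
clock: 9.3
position: [423.4, 51.4, 2.8]
orientation: [0.0, 0.056, 0.998, 0.0]
wrist_force: [-0.5, 1.7, 7.3]
width: 0.574
```

Emit:
drive_tool(steps=[[0,[0.0,0,0.0],[0,0,0]],[0,[0,0,0],[0,0,0]],[0,[0,0,0],[0,0,0]]])

```text
clock: 9.55
position: [423.4, 51.5, 2.8]
orientation: [0.0, 0.056, 0.998, 0.0]
wrist_force: [0.2, 0.9, 0.2]
width: 0.57
```

```bash
python3 go.py 422.4 51.0 2 83.6;  python3 st.py s7
```

```text
t 9.55 pos [423.4  51.5   2.8] yawY 83.6 tilt z [ 0.001  0.    -1.   ] F [0.2 0.9 0.2] w 0.57 j [ 0.6  -0.37 -0.7   0.   -1.24 -2.28]
shift m [ 0.0009 -0.0006  0.0008] turn [ 0.02  0.04 -0.  ] yaw-> 83.6
0.88 [236.4, 187.5] ((483.4372863769531, 43.372920989990234), (51.1380615234375, 167.8513946533203), 82.884765625)
green 58 [709.3  84.8  48.3]
```

View pics/s7.png

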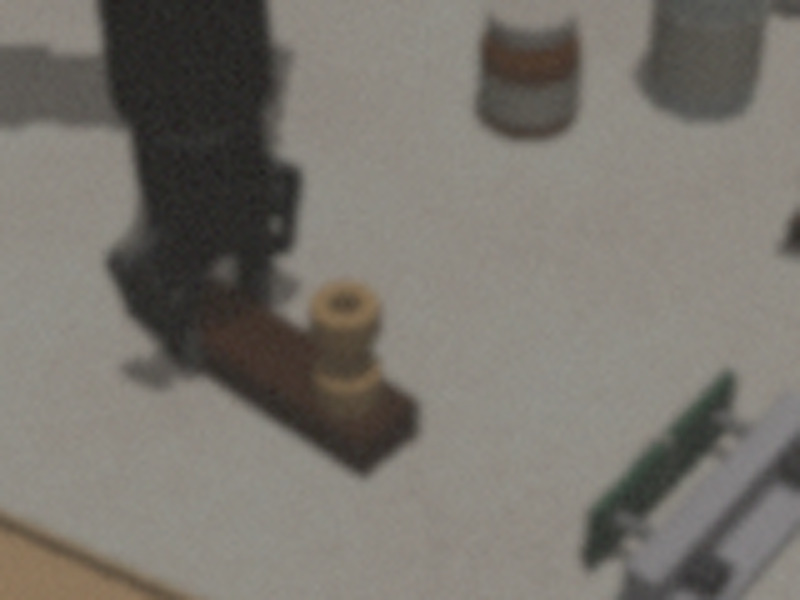

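The stand's free end is gripped across its width at about 48.5 mm, with the spool upright at (345,340) in the zoom. I'll refine the fence's yaw and line, then plan the slide.

```bash
python3 - <<'E'
from h import *
im=np.load("im_top.npy").astype(np.float32)
g=im[...,1]-0.5*im[...,0]-0.5*im[...,2]
# green plate centroid row per column
cols=np.arange(212,251); pts=[]
for u in cols:
    w=np.clip(g[138:152,u]-6,0,None)
    if w.sum()>10: pts.append((u,(w*np.arange(138,152)).sum()/w.sum()))
W=np.array([onz("top",p,47)[:2] for p in pts]); print(len(W),W[0],W[-1])
f=cv2.fitLine(W.astype(np.float32),cv2.DIST_HUBER,0,.01,.01).ravel(); print("plate ang",np.degrees(np.arctan2(f[1],f[0]))%180,f[2:])
# white line column: brightness along green rows
for r in range(143,148): print(r,im[r,225:238].mean(-1).astype(int).tolist())
for p in((231.2,144.5),(231.0,145)): print(onz("top",p,49).round(1))
# alu ridge: edge between bright top and dark front, gradient rows
gr=im.mean(-1); pts=[]
for u in range(209,255):
    col=gr[128:142,u]; dd=-np.diff(col); i=dd.argmax()
    if dd[i]>15 and 0<i<len(dd)-1:
        a,b,c=dd[i-1:i+2]; pts.append((u,128.5+i+0.5*(a-c)/(a-2*b+c)))
W=np.array([onz("top",p,42)[:2] for p in pts]); f=cv2.fitLine(W.astype(np.float32),cv2.DIST_HUBER,0,.01,.01).ravel(); print("alu ang",len(W),np.degrees(np.arctan2(f[1],f[0]))%180,f[2:])
E
python3 go.py 547.7 103.5 2.8 87.1
```

```text
39 [711.38534453 158.30899433] [705.22850771  31.69399873]
plate ang 86.75269 [708.5367    94.029915]
143 [136, 134, 136, 135, 138, 148, 159, 137, 138, 139, 144, 144, 144]
144 [83, 85, 85, 85, 88, 121, 141, 93, 89, 88, 96, 96, 96]
145 [58, 58, 59, 59, 65, 108, 124, 71, 63, 67, 68, 66, 67]
146 [42, 44, 43, 42, 46, 73, 83, 49, 47, 48, 49, 50, 51]
147 [47, 50, 47, 48, 46, 53, 59, 45, 44, 41, 43, 43, 43]
[708.2  94.3  49. ]
[706.5  95.   49. ]
alu ang 46 87.29078 [737.94775   85.414444]
t 9.7 pos [423.3  51.5   2.8] yawY 83.6 tilt z [ 0.001  0.    -1.   ] F [-0.6  0.7  1.4] w 0.572 j [ 0.6  -0.37 -0.7   0.   -1.24 -2.28]
shift m [-1.178e-01  6.560e-02  1.000e-04] turn [ 0.02  0.04 -3.5 ] yaw-> 87.1
```

Emit:
drive_tool(steps=[[0,[-0.006,0.003,0],[0,0,0]],[0,[-0.018,0.01,0],[0,0,-0.5]],[0,[-0.031,0.017,0],[0,0,-1]],[0,[-0.044,0.024,0],[0,0,-1.5]],[0,[-0.056,0.031,0],[0,0,-1.8]]])

```text
clock: 10.12
position: [482.7, 75.8, 2.8]
orientation: [-0.0, 0.04, 0.999, -0.0]
wrist_force: [-5.4, -1.9, 6.1]
width: 0.572
```

```bash
python3 go.py 547.7 103.5 2.8 87.0
```

```text
t 10.1167 pos [482.7  75.8   2.8] yawY 85.41 tilt z [-0.001 -0.001 -1.   ] F [-5.4 -1.9  6.1] w 0.572 j [ 0.57 -0.17 -0.54  0.   -1.2  -2.22]
shift m [-0.0625  0.0328 -0.    ] turn [-0.06 -0.04 -1.59] yaw-> 87.0
```

Emit:
drive_tool(steps=[[0,[-0.013,0.007,0],[0,0,-0.4]],[0,[-0.026,0.014,0],[0,0,-0.8]],[0,[-0.039,0.021,0],[0,0,-1.2]],[0,[-0.052,0.028,0],[0,0,-1.5]],[0,[-0.0595,0.0325,0],[0,0,-1.6]]])

```text
clock: 10.53
position: [545.4, 103.1, 2.9]
orientation: [-0.001, 0.026, 1.0, -0.001]
wrist_force: [-6.6, -3.5, 7.8]
width: 0.573
```

Emit:
drive_tool(steps=[[0,[0,0,0],[0,0,0]],[0,[0,0,0],[0,0,0]]])

```text
clock: 10.7
position: [546.2, 103.5, 2.9]
orientation: [-0.0, 0.026, 1.0, -0.001]
wrist_force: [1.2, 0.3, 1.5]
width: 0.576
```

```bash
python3 go.py 547.7 103.5 2.8 87.0; python3 st.py s8
python3 - <<'E'
from h import *
im,d=optics.grab_frame("top"); np.save("im8.npy",im); save("t8",cv2.resize(im[110:220,180:300],(654,600),interpolation=cv2.INTER_CUBIC))
E
```

```text
t 10.7 pos [546.2 103.5   2.9] yawY 87.01 tilt z [-0.001 -0.002 -1.   ] F [1.2 0.3 1.5] w 0.576 j [ 0.55  0.02 -0.36  0.   -1.19 -2.17]
shift m [-0.0015  0.      0.0001] turn [-0.12 -0.03  0.01] yaw-> 87.0
0.67 [288.2, 122.9] ((466.5640869140625, 358.64227294921875), (53.603214263916016, 11.992960929870605), 64.92383575439453)
spool 0.92 [301.9, 183.7] zmax [ 31.3  81.6 101.1]
top face [657.3  96.   99.1] 111
green 71 [708.6  80.2  48.1]
```

View pics/s8.png

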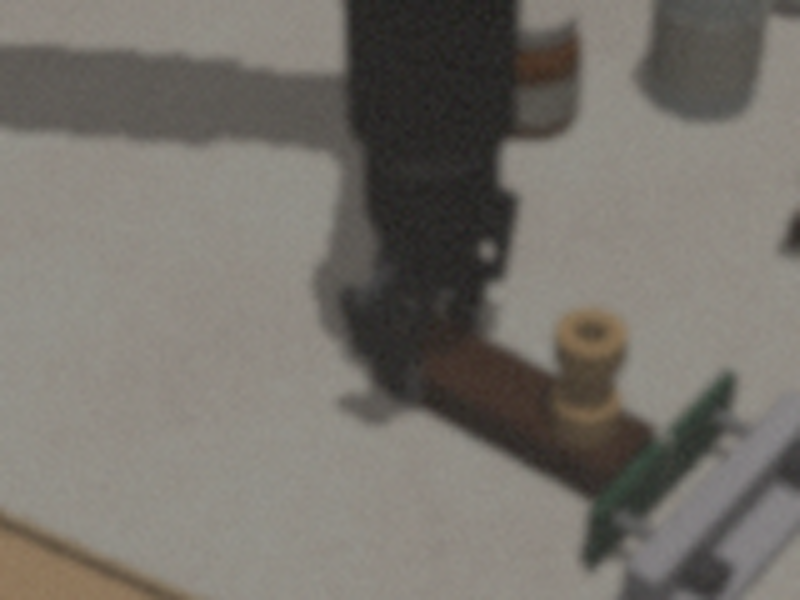

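View pics/t8.png

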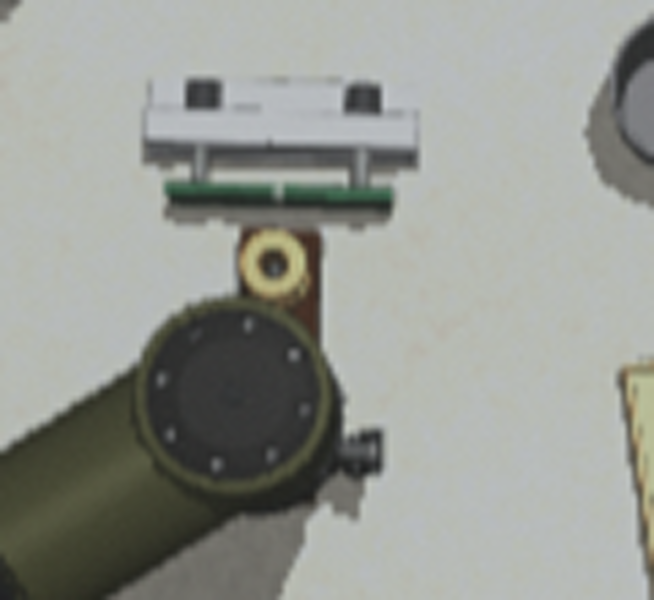

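In the top view the stand's front edge spans columns 238 to 321, with its mid at 279.5. The plate's white line is at 278, so the stand is centred and looks square with a gap of about 15 mm. I'll close in gently.

Emit:
drive_tool(steps=[[0,[-0.003,0,0],[0,0,0]],[0,[-0.006,0,0],[0,0,0]],[0,[-0.009,0,0],[0,0,0]],[0,[-0.011,0,0],[0,0,0]],[0,[-0.011,0,0],[0,0,0]]])

```text
clock: 11.32
position: [556.5, 102.4, 2.9]
orientation: [-0.001, 0.026, 1.0, -0.001]
wrist_force: [-2.9, -0.4, 2.4]
width: 0.571
```

Emit:
drive_tool(steps=[[0,[-0.002,0,0],[0,0,0]],[0,[-0.003,0,0],[0,0,0]]])

```text
clock: 11.48
position: [559.5, 102.2, 2.9]
orientation: [-0.001, 0.026, 1.0, -0.001]
wrist_force: [-4.8, 0.4, 3.6]
width: 0.573
```

Emit:
drive_tool(steps=[[0,[-0.002,0,0],[0,0,0]],[0,[-0.003,0,0],[0,0,0]]])

```text
clock: 11.65
position: [562.4, 102.0, 2.9]
orientation: [-0.001, 0.026, 1.0, -0.001]
wrist_force: [-6.7, 0.6, 5.3]
width: 0.571
```

```bash
python3 go.py 562.7 102.8 2.8 87.0
```

```text
t 11.65 pos [562.4 102.    2.9] yawY 87.0 tilt z [-0.003 -0.003 -1.   ] F [-6.7  0.6  5.3] w 0.571 j [ 0.53  0.06 -0.31  0.   -1.2  -2.15]
shift m [-0.0002  0.0009  0.0001] turn [-0.16 -0.14  0.  ] yaw-> 87.0
```

Emit:
drive_tool(steps=[[0,[0,0,0],[0,0,0]],[0,[0,0,0],[0,0,0]]])

```text
clock: 11.82
position: [562.5, 102.0, 2.9]
orientation: [-0.001, 0.026, 1.0, -0.001]
wrist_force: [-4.5, 0.4, 4.2]
width: 0.573
```

Emit:
drive_tool(steps=[[0,[-0.002,0,0],[0,0,0]],[0,[-0.002,0,0],[0,0,0]]])

```text
clock: 11.98
position: [564.1, 101.9, 2.9]
orientation: [-0.002, 0.026, 1.0, -0.001]
wrist_force: [-7.1, -0.2, 5.6]
width: 0.573
```

Emit:
drive_tool(steps=[[0,[-0.002,0,0],[0,0,0]],[0,[-0.002,0,0],[0,0,0]]])

```text
clock: 12.15
position: [565.2, 101.8, 2.9]
orientation: [-0.003, 0.026, 1.0, -0.002]
wrist_force: [-10.4, 1.6, 7.1]
width: 0.577
```

```bash
python3 go.py 562.7 102.8 2.8 87.0; python3 st.py s9
python3 - <<'E'
from h import *
im,d=optics.grab_frame("top"); np.save("im9.npy",im); save("t9",cv2.resize(im[120:175,200:260],(654,600),interpolation=cv2.INTER_CUBIC))
E
```

```text
t 12.15 pos [565.2 101.8   2.9] yawY 87.02 tilt z [-0.006 -0.003 -1.   ] F [-10.4   1.6   7.1] w 0.577 j [ 0.53  0.07 -0.3  -0.   -1.2  -2.15]
shift m [0.0026 0.0009 0.0002] turn [-0.19 -0.32  0.02] yaw-> 87.0
0.73 [285.2, 193.0] ((627.8441162109375, 98.12527465820312), (52.803611755371094, 144.03787231445312), 87.36443328857422)
spool 0.74 [304.2, 186.1] zmax [ 33.6  83.4 101. ]
top face [677.   94.9  99.2] 107
green 77 [712.2  81.2  47.8]
```

View pics/t9.png

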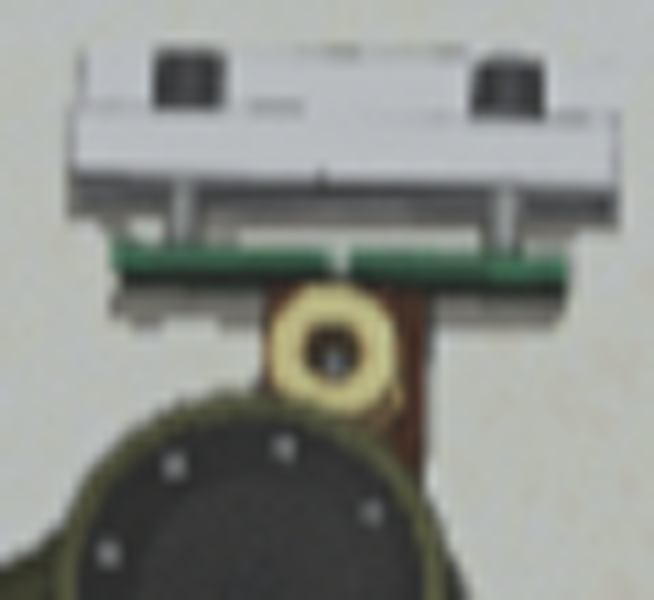

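View pics/s9.png

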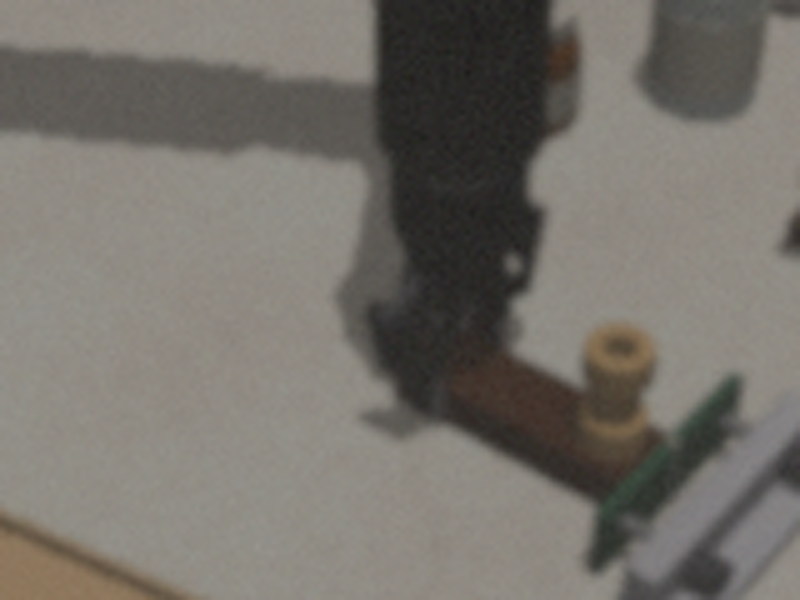

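The plate is touched and slightly in: the green mean x moved about 3.5 mm and the plate sits behind the stand's full front edge. I'll measure the travel from the top pictures.

```bash
cat > pl.py <<'E'
from h import *
import sys
ref=np.load("im_top.npy").astype(np.float32)
def pts(im,cols):
    g=im[...,1]-0.5*im[...,0]-0.5*im[...,2]; out=[]
    for u in cols:
        w=np.clip(g[134:152,u]-6,0,None)
        if w.sum()>10: out.append(onz("top",(u,(w*np.arange(134,152)).sum()/w.sum()),47)[:2])
    return np.array(out)
cols=[*range(213,222),*range(241,250)]
if len(sys.argv)>1: im=np.load(sys.argv[1])
else: im,_=optics.grab_frame("top"); np.save("im_last.npy",im)
a=pts(ref,cols);b=pts(im.astype(np.float32),cols)
print("plate in: left %.1f right %.1f"%((b[:9,0].mean()-a[:9,0].mean()),(b[9:,0].mean()-a[9:,0].mean())),len(a),len(b))
E
python3 pl.py im8.npy; python3 pl.py im9.npy; python3 pl.py; python3 go.py 572 101.5 2.9 87.0
```

```text
plate in: left -0.0 right -0.0 18 18
plate in: left 3.4 right 4.0 18 18
plate in: left 3.3 right 4.0 18 18
t 12.4 pos [565.2 101.8   2.9] yawY 87.02 tilt z [-0.006 -0.003 -1.   ] F [-9.6  0.5  7.1] w 0.573 j [ 0.53  0.07 -0.3  -0.   -1.2  -2.15]
shift m [-0.0068  0.0001 -0.    ] turn [-0.19 -0.31  0.02] yaw-> 87.0
```

Emit:
drive_tool(steps=[[0,[-0.002,0.0,0],[-0.1,-0.3,0]],[0,[-0.004,0.0003,0],[-0.2,-0.3,0]],[0,[-0.005,0.0003,0],[-0.2,-0.3,0]],[0,[-0.005,0.0003,0],[-0.2,-0.3,0]]])

```text
clock: 12.73
position: [569.0, 101.7, 2.9]
orientation: [-0.002, 0.026, 1.0, -0.0]
wrist_force: [-11.6, 1.0, 8.7]
width: 0.571
```

```bash
python3 pl.py; python3 go.py 571.7 101.5 2.9 87.0
```

```text
plate in: left 6.9 right 8.1 18 18
t 12.7833 pos [569.  101.7   2.9] yawY 87.01 tilt z [-0.003 -0.    -1.   ] F [-10.7   0.6   9. ] w 0.574 j [ 0.52  0.08 -0.3  -0.   -1.2  -2.15]
shift m [-0.0027 -0.0001 -0.    ] turn [-0.03 -0.17  0.01] yaw-> 87.0
```

Emit:
drive_tool(steps=[[0,[-0.002,0,0],[0,-0.2,0]],[0,[-0.0035,0,0],[0,-0.2,0]],[0,[-0.0037,0,0],[0,-0.2,0]],[0,[-0.0037,0,0],[0,-0.2,0]],[0,[-0.0037,0,0],[0,-0.2,0]]])

```text
clock: 13.2
position: [570.6, 101.5, 2.9]
orientation: [-0.002, 0.026, 1.0, -0.001]
wrist_force: [-16.3, 2.1, 11.2]
width: 0.572
```

```bash
python3 pl.py; python3 go.py 571.7 101.5 2.9 87.0; python3 st.py s10
python3 - <<'E'
from h import *
im=np.load("im_last.npy"); save("t10",cv2.resize(im[120:175,200:260],(654,600),interpolation=cv2.INTER_CUBIC))
E
```

```text
plate in: left 9.5 right 10.2 18 18
t 13.25 pos [570.6 101.5   2.9] yawY 87.02 tilt z [-0.004 -0.001 -1.   ] F [-16.5   1.8  11.6] w 0.574 j [ 0.52  0.09 -0.29 -0.   -1.2  -2.14]
shift m [-0.0011  0.     -0.    ] turn [-0.08 -0.23  0.02] yaw-> 87.0
0.75 [286.4, 191.9] ((625.3645629882812, 96.67137908935547), (51.58964920043945, 155.49502563476562), 86.6675796508789)
green 66 [718.   78.2  47.6]
```

View pics/t10.png

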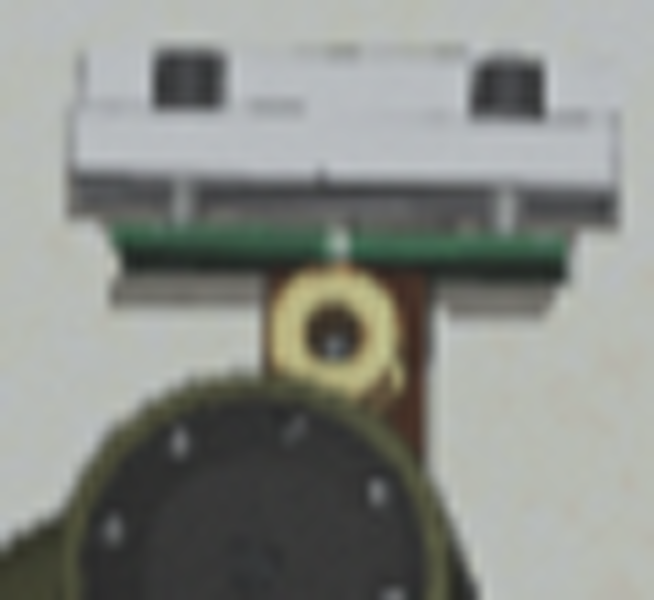

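View pics/s10.png

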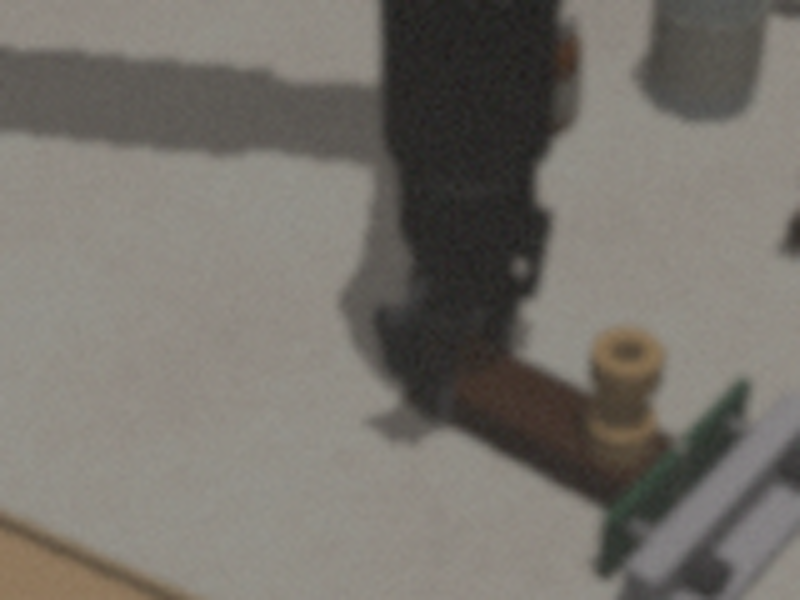

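The plate is in evenly by about 9.8 mm, with the stand square against it and the spool upright. I'll check the centring numerically and see whether it holds steady.

```bash
python3 - <<'E'
from h import *
im,_=optics.grab_frame("top"); 
r=optics.tip_of("top","plate_mid"); print("plate_mid",[(x["point"],round(x["confidence"],2),onz("top",x["point"],26).round(1)) for x in r[:1]])
g=im.astype(np.float32)
for row in range(140,146): print(row,g[row,226:237].mean(-1).astype(int).tolist())
u=200+333/10.9; v=120+333/10.9
print("spool bore top",onz("top",(u-.5,v-.5),100).round(1))
for uu in(230.5,231): print("white",onz("top",(uu,142),49).round(1))
# brown front-edge extents at row
R=g[...,0]-g[...,2]
for row in(147,149,151): print(row,[ (c,int(g[row,c].mean())) for c in [*range(221,228),*range(235,244)]])
for c in(224,239.): print(c,onz("top",(c,149),30).round(1))
E
python3 pl.py; python3 go.py 571.7 101.5 2.9 87.0
```

```text
plate_mid [([228.8, 145.5], 0.76, array([709.1, 103.4,  26. ]))]
140 [90, 92, 93, 95, 110, 102, 83, 95, 92, 91, 91]
141 [80, 83, 82, 86, 125, 132, 84, 89, 87, 87, 85]
142 [69, 68, 70, 85, 135, 152, 89, 82, 80, 80, 81]
143 [51, 50, 52, 65, 100, 116, 71, 63, 61, 61, 64]
144 [42, 52, 70, 78, 102, 112, 76, 56, 44, 42, 43]
145 [73, 122, 133, 138, 147, 154, 137, 124, 74, 50, 48]
spool bore top [680.8  96.1 100. ]
white [716.7  96.5  49. ]
white [716.6  94.8  49. ]
147 [(221, 115), (222, 114), (223, 112), (224, 79), (225, 110), (226, 158), (227, 166), (235, 136), (236, 64), (237, 52), (238, 55), (239, 68), (240, 109), (241, 109), (242, 110), (243, 111)]
149 [(221, 185), (222, 183), (223, 177), (224, 104), (225, 156), (226, 166), (227, 155), (235, 165), (236, 99), (237, 55), (238, 59), (239, 104), (240, 182), (241, 161), (242, 159), (243, 158)]
151 [(221, 183), (222, 183), (223, 178), (224, 103), (225, 158), (226, 165), (227, 153), (235, 167), (236, 102), (237, 55), (238, 55), (239, 103), (240, 185), (241, 186), (242, 183), (243, 184)]
224 [696.7 119.6  30. ]
239.0 [695.8  69.1  30. ]
plate in: left 9.5 right 10.2 18 18
t 13.55 pos [570.6 101.6   2.9] yawY 87.02 tilt z [-0.004 -0.001 -1.   ] F [-15.3   2.2  11.2] w 0.571 j [ 0.52  0.09 -0.29 -0.   -1.2  -2.14]
shift m [-0.0011  0.     -0.    ] turn [-0.08 -0.23  0.02] yaw-> 87.0
```

Steady and about 2 mm off centre, which is within what was asked. Handing in.

```bash
python3 -c "
from workcell import close_job
print(close_job())"
```

```text
the job is handed in; nothing more can be done
None
```

The pale spool is on the stand's rod and released. The stand is pressed square against the green plate, and the arm was still gripping and holding it when I handed in at about 13.6 s.

**Spool:** Lowering it met the base at exactly the expected height (8 N upward). After release, the camera put its top at z ≈ 100 mm, so it sits fully down.

**Plate travel:** The top camera read 9.5 mm at the left end and 10.2 mm at the right, unchanged over the last 0.3 s. The arm's own travel past contact gave about 9.1 mm. That is roughly 9–10 N on the plate, well short of the end stop.

**Squareness and centring:** The jaw line is at 87.0° and I measured the plate at about 86.8–87.4°. The stand's middle is about 2 mm off the white line.

**Checks that disagreed or were less clean:**
- **Wrist force:** It read about 15–16 N along the press, more than the plate's 10 N. The rest is probably table friction, raised because the gripper is also bearing down with about 11 N.
- **Plate middle:** The network's last point for it lay about 8 mm off the white line. I used the line as it shows in the picture.
- **Spool detection:** The network missed the spool in the last scene picture, but it is plainly there and upright.

I did not touch the grey spool or the other things.

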